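# Clear the backing-board chips from the cleaning board

## Robot

A 6-joint arm with a two-finger parallel gripper is mounted at the origin on the work surface. World frame = base frame: x ahead of the robot, y to its left, z up, the work surface at z = 0. Lengths are in m, angles in rad, forces in N, time in s.
With the tool pointing down it reaches from about 0.275 to 0.875 m from the base axis. Payload 12.5 kg.
Tool frame: the origin (TCP) lies on the mounting face of the last link; the fingertips stand 173 mm ahead of it and the grasp point (between the pads) lies 155 mm ahead of it (env.grasp_offset is the z of the grasp point in the tool frame, in m); z points along the fingers, y is the line along which they close (so a half turn about z gives the same grasp; the last joint's range is limited). The gripper opens to 85 mm and grips with 20 to 120 N. Pads are 22 mm wide; open, the fingers measure 114 mm over their backs; the gripper's body (76 mm by 85 mm) begins 54 mm behind the grasp point. The pads swing forward as they close: fully open they stand 13 mm farther back than shut.
Start: joints at [-1.372, 0.351, 1.652, -0, 1.139, -0.085], TCP at [0.154, -0.528, 0.405] pointing down, gripper open.
Joint ranges: [-2.75, 2.75], [-0.79, 2.1], [0.01, 2.65], [-1.57, 4.71], [0.07, 3.14], [-2.87, 2.87]. Speed limits (rad/s): [2.22, 2.22, 2.79, 3.14, 3.14, 3.14].

## Interface

Orientations are given as a rotation vector (axis times angle).
In Python, from bench import telemetry, grab_frame, close_job, env gives the robot as it stands. The module is installed in compiled form; this text tells all that it offers.
- The arm moves only by the shell command python3 -m inch 'ROWS' [FORCE]. ROWS is JSON, one flat list of numbers, 7 for each row, row after row: the shift along the tool's x, y, z in cm, then the turn, a rotation vector about the tool's x, y, z in degrees, then the closure, from -1 (fully open) to 1 (shut). In form: [tx, ty, tz, ax, ay, az, gripper, tx, ty, tz, ax, ay, az, gripper, ...]. A call has 1 to 8 rows; each row is the pose to reach, as a shift and turn from the pose commanded when the call began, along the tool's axes at that moment; what a row does not reach only later rows make up. A row lasts 1/10 s, in which the tool goes at most 50 mm and 8.59 degrees, less where a joint would pass 70% of its speed; a pose out of reach is approached as far as the arm can. A call with a gripper value outside its range is refused whole. The fingers move at their own pace and stop on an object; FORCE is the grip in N (left out, the last holds). Time passes only in rows, so rows that repeat a pose let the fingers close. It gives the time, the measured TCP pose, the force, the opening and the grip force at its end, in the units of the state.
- telemetry.get_state(): the state, without advancing time (a new reading comes with each control period).
- grab_frame(name): name is "side" or "top"; returns a dict with "frame" (400x640x3 uint8, red, green, blue), "range_z" (400x640 float32, m along the optical axis (not along the pixel's ray), 0 where there is no reading), "fx", "fy", "cx", "cy" (pixels), "T" (4x4, takes a point from camera to world coordinates). Camera axes: x right, y down, z forward; pixel columns grow to the right and rows downward; lengths in m; the calibration is good to about 2 mm. A picture is of the moment at which its call begins.
- close_job(): hands the job in; it is judged then, once.
The state is a dict: "time_s": time; "joints": joint angles; "qvel": joint speeds; "joint_efforts": joint torques, N m; "ee_pos": TCP position; "tcp_rot": TCP orientation; "wrist_force": force on the tool from outside, world axes, zero at the start; "torque": the same for the moment, N m; "width": opening from 0.0 (shut) to 1.0 (fully open); "grasp_force": force on a finger pad.
Only numpy, scipy, OpenCV 4.12 (cv2) and the standard library are available. Lean on these libraries where they do the work, as an engineer would, in place of code of your own. Each camera call takes 0.05 s, during which the arm holds its last target. There are 200 camera calls.

## Task

Turn on the extraction and the work light: slide each of the two faders until its grip is level with the white pointer beside its own track, and let go. Then, holding the wooden scraper block and without touching the chips with the fingers, sweep every chip of old backing board off the white board into its waste trough, set the block back down flat, centred and lengthwise on its cork pad, and only then slide both faders fully back to their off ends. Leave the brush, rubber bulb, eraser, jar and other things on the bench where they are.

Things in the scene. Friction and masses are not known exactly. Their poses are not given: they have to be found in the camera images.
- board: Fixed white board, grey waste trough on its robot side. Origin: bench level, middle of the open edge between them; x away from trough, y along edge. Board top 50 mm up, x 0..242, y +-160 mm inside a lip (12 mm higher, 8 thick) at back and sides, none at x=0. Trough inside: x -94..0, y +-162, floor 6 mm up, outer walls 6 thick, 50 high. Sweep towards -x.
- control: Fixed grey control box, 160 mm (x) by 220 mm (y) by 40 mm high. Origin: centre of its underside. Two fader tracks run along its y on its top, fader1's at x -32 mm, fader2's at x +32 mm; the -y end of each is off, the +y end is full.
- fader1 (a joint): Position of fader1 (extraction) along its track in m: 0 = off (end stop), growing towards the control box's +y, to 0.12 at the other stop. It stays where it is left (about 2 N of friction).
- fader2 (a joint): Position of fader2 (work light) along its track in m: 0 = off (end stop), growing towards the control box's +y, to 0.12 at the other stop. It stays where it is left (about 2 N of friction).
- fader1_top (a point): Centre of the top of fader1's black grip, 83 mm above the bench. The grip is 26 mm wide (control box x), 22 mm along the track (y) and stands 42 mm above the box top.
- fader2_top (a point): Centre of the top of fader2's black grip, 83 mm above the bench. The grip is 26 mm wide (control box x), 22 mm along the track (y) and stands 42 mm above the box top.
- pointer1: Fixed white pointer tab of fader1, 5 mm high, on top of the control box 30 mm beside that track, on its outer side. Its y axis is parallel to the track (same sense as the control box's y): fader1 is set when its grip's centre has the same y as this origin.
- pointer2: Fixed white pointer tab of fader2, 5 mm high, on top of the control box 30 mm beside that track, on its outer side. Its y axis is parallel to the track (same sense as the control box's y): fader2 is set when its grip's centre has the same y as this origin.
- block: Loose wooden scraper block, about 0.3 kg. Origin: centre of its underside. Sole 36 mm (x) by 120 mm (y), 26 mm thick; on it a grip rib 20 mm thick (x), 90 mm long (y), from 26 to 70 mm up. z up. Grasp the rib across x.
- rest: Fixed cork pad, 80 mm (x) by 160 mm (y) by 6 mm thick: the block's place, block's long axis along the pad's y, either way round. Origin: centre of its underside, on the bench.
- chip1: Loose flat chip of stiff grey-brown backing board, about 60 mm (its y) by 28 mm (its x), 8 mm thick. Origin: centre of its underside as first laid. Some chips are absent in some runs.
- chip2: Loose flat chip of stiff grey-brown backing board, about 56 mm (its y) by 30 mm (its x), 8 mm thick. Origin: centre of its underside as first laid. Some chips are absent in some runs.
- chip3: Loose flat chip of stiff grey-brown backing board, about 60 mm (its y) by 24 mm (its x), 8 mm thick. Origin: centre of its underside as first laid. Some chips are absent in some runs.
- chip4: Loose flat chip of stiff grey-brown backing board, about 58 mm (its y) by 28 mm (its x), 8 mm thick. Origin: centre of its underside as first laid. Some chips are absent in some runs.
- chip5: Loose flat chip of stiff grey-brown backing board, about 60 mm (its y) by 26 mm (its x), 8 mm thick. Origin: centre of its underside as first laid. Some chips are absent in some runs.
- chip6: Loose flat chip of stiff grey-brown backing board, about 56 mm (its y) by 26 mm (its x), 8 mm thick. Origin: centre of its underside as first laid. Some chips are absent in some runs.
- brush: Bystander: flat brush, 200 mm long, lying; origin under its middle. Leave alone.
- blower: Bystander: terracotta-coloured rubber bulb, 62 mm across, 98 mm tall. Origin under its centre. Leave alone.
- eraser: Bystander: white eraser 60 x 24 x 14 mm. Origin under its centre. Leave alone.
- jar: Bystander: jar 56 mm across, 100 mm tall. Origin under its centre. Leave alone.
Things that resemble listed ones, but are neither listed nor needed, are in the scene too. Leave any green or purple look-alike of the chip4 alone. Leave any turquoise look-alike of the block alone.

How it is judged:
By the outcome, as a careful person would: the job done as asked, in the order asked, and still so for the second after the job is handed in, with the robot touching nothing.
Of chip1, chip2, chip3, chip4, chip5, chip6 only 4 to 6 are there at a start; the rules pass over those that are not, and their reading is None.
At some moment in a run one of chip1, chip2, chip3, chip4, chip5, chip6 may be knocked a few centimetres aside while the robot is not near it.
Once in a run the grip may slacken for a moment while it holds something.
It also fails if it takes over 200 s, if anything falls off the work surface, if the arm or the gripper's body presses on something with over 40 N, if the wrist force passes 120 N, or if a joint passes its speed limit or range.

## Working session

There is one attempt and no reset: what is moved stays moved. The work goes in short steps, Python scripts to look and compute and a shell command to move; the robot and the scene stay as the last step left them, time stands still between calls to the robot, and variables do not carry over. Pictures are saved under pics/ and viewed, at most 14 in all, crops included, and the job is handed in when it is done.

```bash
mkdir -p pics; cat > h.py <<'E'
import numpy as np,cv2
from scipy.spatial.transform import Rotation as R
from bench import telemetry,grab_frame,env
def snap(n,f):
    d=grab_frame(n); cv2.imwrite('pics/'+f,d['frame'][:,:,::-1]); np.savez(f'{n}.npz',**{k:np.array(v) for k,v in d.items()}); return d
def load(n): return dict(np.load(n+'.npz'))
def ray(d,u,v,z):
    T=d['T']; r=T[:3,:3]@np.array([(u-d['cx'])/d['fx'],(v-d['cy'])/d['fy'],1.]); o=T[:3,3]
    return o+r*(z-o[2])/r[2]
def proj(d,p):
    q=np.linalg.inv(d['T'])@np.append(p,1); return d['fx']*q[0]/q[2]+d['cx'],d['fy']*q[1]/q[2]+d['cy']
def cloud(d):
    v,u=np.mgrid[:400,:640]; z=d['range_z']; P=np.stack([(u-d['cx'])/d['fx']*z,(v-d['cy'])/d['fy']*z,z],-1)
    return P@d['T'][:3,:3].T+d['T'][:3,3]
E
python3 - <<'E'
from h import *
for n in('top','side'):
    d=snap(n,n+'0.png'); print(n,d['T'].round(3).tolist(),d['fx'],d['cx'],d['cy'])
s=telemetry.get_state(); print(s, R.from_rotvec(s['tcp_rot']).as_matrix().round(3))
E
```

```text
top [[0.023, -0.999, 0.049, 0.42], [-1.0, -0.023, -0.011, 0.021], [0.012, -0.049, -0.999, 1.058], [0.0, 0.0, 0.0, 1.0]] 392.8213041288188 326.6800140111017 194.02056353312074
side [[0.987, -0.098, 0.126, 0.275], [-0.159, -0.545, 0.824, -1.319], [-0.012, -0.833, -0.553, 0.974], [0.0, 0.0, 0.0, 1.0]] 491.8831338542719 317.85777794886013 197.5064642525799
{'time_s': 0.1, 'joints': array([-1.37161666e+00,  3.51185187e-01,  1.65232949e+00,  1.99959910e-06,
        1.13907359e+00, -8.46129482e-02]), 'qvel': array([ 0.00067947, -0.00078644, -0.00074356,  0.00083841,  0.00140773,
       -0.00086325]), 'joint_efforts': array([ 5.08950197e-04, -5.06831431e+01, -2.91877824e+01, -5.90005357e-05,
        2.65991555e-03, -2.12939221e-05]), 'ee_pos': array([ 0.15399633, -0.5278922 ,  0.40422224]), 'tcp_rot': array([-3.10903448e+00, -4.44144085e-01,  8.66623412e-05]), 'wrist_force': array([-0.58032107, -0.65876623,  0.66450193]), 'torque': array([-0.03208017,  0.0477924 ,  0.00033337]), 'grasp_force': 0.0, 'width': 1.0018950929792843} [[ 0.96   0.28  -0.   ]
 [ 0.28  -0.96   0.001]
 [ 0.    -0.001 -1.   ]]
```

View pics/top0.png

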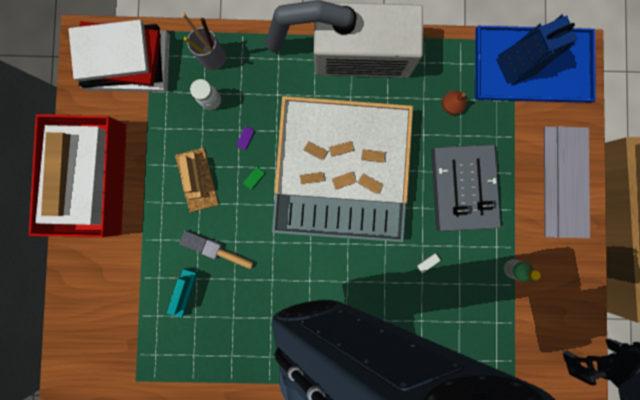

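View pics/side0.png

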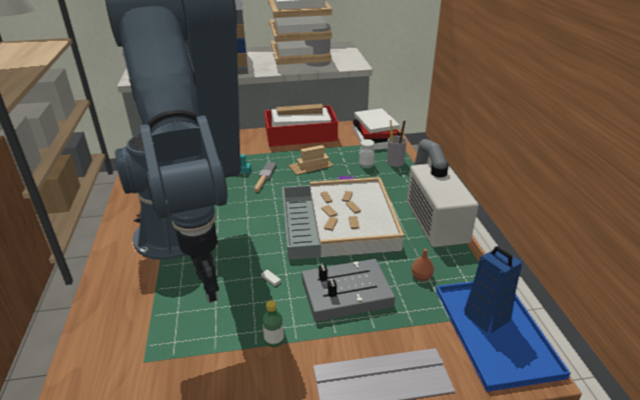

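The top view shows six tan chips on the board at (315,150), (342,149), (374,156), (313,178), (345,180) and (371,184). The control box is at (466,188), with grips at (461,210) and (486,205). The wooden block on its cork pad is at (195,178). The turquoise block at (182,292) and the green and purple chips at (254,178) and (245,138) are look-alikes, so I leave them alone.

```bash
python3 - <<'E'
from h import *
d=load('top'); C=cloud(d); f=d['frame'].astype(int); v,u=np.mgrid[:400,:640]
hsv=cv2.cvtColor(d['frame'],cv2.COLOR_RGB2HSV)
def box(m,roi,z=None,name=''):
    u0,u1,v0,v1=roi; mm=np.zeros((400,640),np.uint8); mm[v0:v1,u0:u1]=m[v0:v1,u0:u1]
    cs,_=cv2.findContours(mm,cv2.RETR_EXTERNAL,cv2.CHAIN_APPROX_NONE)
    for c in sorted(cs,key=cv2.contourArea,reverse=True):
        if cv2.contourArea(c)<12: continue
        pts=np.array([ray(d,a,b,z)[:2] for a,b in c[:,0]],np.float32)*1000
        (cx,cy),(w,h),a=cv2.minAreaRect(pts)
        print(name,np.round([cx,cy,w,h,a],1),'px',c[:,0].mean(0).round())
Z=C[:,:,2]
box((abs(Z-.04)<.012),(425,510,135,240),.04,'ctl')
box((Z>.065)&(Z<.1),(425,510,135,240),.082,'grips')
box((f.min(2)>170),(425,510,135,240),.045,'ptr')
box((Z>.06)&(Z<.1),(170,225,140,215),.076,'rib')
box((Z>.022)&(Z<.1),(170,225,140,215),.032,'sole')
box((hsv[...,1]>90)&(hsv[...,0]<25),(165,225,140,220),.006,'pad')
box((Z>.03)&(Z<.09),(260,425,85,245),.055,'board')
wood=(hsv[...,1]>75)&(hsv[...,0]<25)
box(wood,(285,405,108,205),.058,'chips')
box(wood,(270,420,90,205),.062,'lip')
t=d['frame'][130:240,420:515]; a=cv2.resize(t,None,fx=4.2,fy=4.2,interpolation=cv2.INTER_CUBIC)
t=d['frame'][135:225,155:245]; b=cv2.resize(t,(390,a.shape[0]),interpolation=cv2.INTER_CUBIC)
cv2.imwrite('pics/c1.png',np.hstack([a,b])[:,:,::-1])
E
```

```text
ctl [ 495.1 -353.7  219.1  162.2    4.2] px [466. 188.]
grips [ 447.2 -388.4   20.    35.     1.3] px [486. 206.]
grips [ 433.3 -325.7   19.9   30.2    1.3] px [461. 211.]
rib [510.1 364.1  90.4  24.5  11.7] px [185. 174.]
sole [509.6 368.5 120.   45.5  11.3] px [190. 176.]
pad [502.8 358.8 160.2  81.   16.4] px [196. 180.]
board [535.3 -28.6 338.2 351.6  87.1] px [342. 169.]
chips [ 498.9 -100.5   58.9   27.1   61.5] px [370. 183.]
chips [505.8 -32.8  28.4  55.5  21. ] px [343. 180.]
chips [ 570.7 -106.9   57.8   26.5   85. ] px [373. 156.]
chips [587.  -24.4  24.9  59.   16.7] px [341. 149.]
chips [580.5  42.   54.   24.2  64.7] px [315. 150.]
chips [510.2  48.9  22.5  58.8   9.5] px [312. 178.]
lip [585.7 -31.8 338.6 250.8  87.2] px [345. 132.]
lip [ 498.6 -100.    58.6   27.    61.5] px [370. 183.]
lip [505.4 -32.6  28.3  55.3  21. ] px [343. 180.]
lip [ 570.1 -106.4   57.5   26.4   85. ] px [373. 156.]
lip [586.3 -24.3  24.8  58.8  16.7] px [341. 149.]
lip [579.9  41.9  53.8  24.1  64.7] px [315. 150.]
lip [509.8  48.7  22.4  58.6   9.5] px [312. 178.]
```

View pics/c1.png

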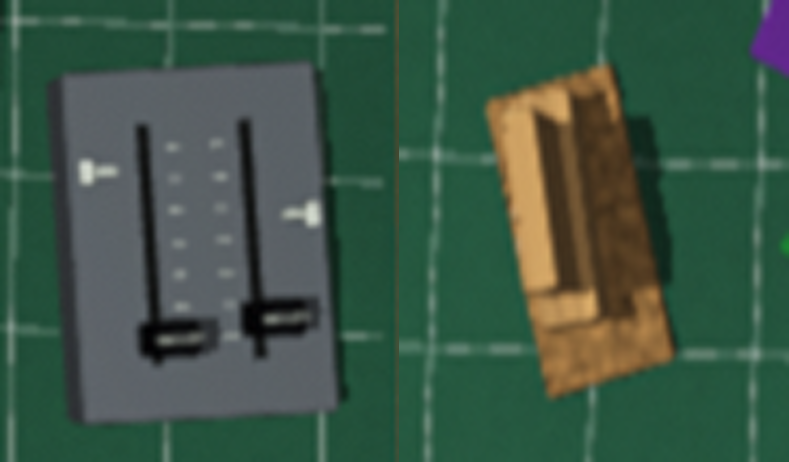

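The crops show pointer1's tab near (443,171) and pointer2's near (491,181), with fader1 the left grip and fader2 the right. The wooden block stands on its cork pad and is slightly skewed, and it is the only wood-coloured one, so it is the block meant.

```bash
cat >> h.py <<'E'
def go(x,y,z,yaw):
    """rows' numbers to bring grasp point to x,y,z (mm), tool y axis at yaw deg (mod 180), pointing down"""
    s=telemetry.get_state(); Rm=R.from_rotvec(s['tcp_rot']).as_matrix()
    a=np.degrees(np.arctan2(Rm[1,1],Rm[0,1])); dl=(yaw-a+90)%180-90
    w=np.radians(a+dl); yy=np.array([np.cos(w),np.sin(w),0]); zz=np.array([0,0,-1.]); G=np.column_stack([np.cross(yy,zz),yy,zz])
    t=np.array([x,y,z])/1000-zz*env.grasp_offset-s['ee_pos']
    print('shift cm',(Rm.T@t*100).round(2),'turn',np.degrees(R.from_matrix(Rm.T@G).as_rotvec()).round(2),'q6',s['joints'][5].round(2),'t',round(s['time_s'],2))
def gp():
    s=telemetry.get_state(); Rm=R.from_rotvec(s['tcp_rot']).as_matrix(); g=(s['ee_pos']+Rm[:,2]*env.grasp_offset)*1000
    print('grasp pt',g.round(1),'yaw',np.degrees(np.arctan2(Rm[1,1],Rm[0,1])).round(1),'w',round(s['width'],3),'F',s['wrist_force'].round(1),'g',s['grasp_force'].round(1) if hasattr(s['grasp_force'],'round') else s['grasp_force'],'t',s['time_s']); return g
# control frame
CO=np.array([495.1,-353.7]); ca=np.radians(4.2); CY=np.array([np.cos(ca),np.sin(ca)]); CX=np.array([CY[1],-CY[0]])
def c2w(x,y): return CO+x*CX+y*CY
def w2c(p): q=np.array(p[:2])-CO; return np.array([q@CX,q@CY])
E
python3 - <<'E'
from h import *
d=load('top'); C=cloud(d); f=d['frame'].astype(int)
m=(f.min(2)>125).astype(np.uint8); m[:,:427]=0;m[:,512:]=0;m[:140]=0;m[232:]=0
n,l,st,ce=cv2.connectedComponentsWithStats(m)
for i in range(1,n): print(st[i].tolist(),ce[i].round(1),w2c(ray(d,*ce[i],.045)*1000).round(1))
for r in ((435,450,164,178),(486,500,174,188)): print(f[r[2]:r[3],r[0]:r[1]].min(2))
print('f1off',c2w(-32,-60),'f2',c2w(32,-50))
p=c2w(-32,-60); go(*p,160,4.2)
E
```

```text
[460, 164, 1, 2, 2] [460.  164.5] [-13.8  60.7]
[439, 168, 9, 6, 35] [442.1 170.4] [-61.5  47.7]
[472, 171, 1, 2, 2] [472.  171.5] [16.3 40.9]
[461, 179, 1, 2, 2] [461.  179.5] [-13.8  21.5]
[487, 178, 9, 6, 31] [492.4 180.5] [67.8 14.8]
[462, 195, 2, 1, 2] [462.5 195. ] [-12.6 -18.9]
[462, 202, 2, 2, 4] [462.5 202.5] [-13.9 -38.3]
[[ 61  81  92  93  93  92  93  91  92  93  92  91  93  91  92]
 [ 60  81  91  92  91  91  91  93  92  91  92  93  91  90  93]
 [ 58  81  92  91  91  89  88  89  90  91  92  92  92  92  91]
 [ 57  81  91  94 103 105 101  89  87  90  90  89  92  91  91]
 [ 56  81  90 106 150 166 153 107  90  94  95  96  95  91  91]
 [ 54  80  88 118 183 202 189 137 121 130 132 131 116  99  91]
 [ 54  79  88 116 182 203 194 154 158 170 172 169 146 109  93]
 [ 52  77  86 110 175 201 194 154 154 160 159 155 138 105  93]
 [ 53  77  87 108 167 197 189 135 110 107 106 105 101  94  91]
 [ 51  75  87 101 141 164 156 111  89  88  89  89  90  91  92]
 [ 52  74  88  91 101 107 103  91  89  91  91  93  91  91  91]
 [ 51  73  86  91  91  90  89  89  91  92  93  91  92  91  92]
 [ 51  72 
[... 399 characters left out ...]
 41  15  20]
 [ 91  98 115 124 121 116 132 181 194 168 108  43  16  18]
 [ 96 125 154 166 161 155 161 192 200 174 114  48  16  17]
 [ 99 127 148 153 150 148 158 193 202 183 124  52  18  18]
 [ 93 102 104 102  95  97 126 182 198 182 123  54  19  17]
 [ 90  91  87  85  84  83 103 151 162 145 104  53  19  17]
 [ 90  91  88  89  88  89  90 101 104  99  87  53  24  18]
 [ 91  91  90  89  90  88  89  87  86  89  86  54  24  17]
 [ 91  89  90  90  90  89  88  89  89  92  88  56  24  16]
 [ 91  91  90  90  90  89  90  89  90  92  88  56  25  15]]
f1off [ 432.91750906 -326.18022856] f2 [ 447.57789845 -389.27597313]
shift cm [ 32.42 -11.55   8.97] turn [-4.000e-02 -4.000e-02 -7.794e+01] q6 -0.08 t 0.1
```

```bash
python3 -m inch '[8,-3,3,0,0,-8,-1, 16,-6,6,0,0,-16,-1, 24,-9,9,0,0,-24,-1, 32.4,-11.5,9,0,0,-40,-1, 32.4,-11.5,9,0,0,-60,-1, 32.4,-11.5,9,0,0,-78,-1, 32.4,-11.5,9,0,0,-78,-1, 32.4,-11.5,9,0,0,-78,-1]' 25; python3 -c "
from h import *
gp();p=c2w(-32,-60);go(*p,66,4.2)"
```

```text
time_s: 0.9
ee_pos: [0.4357, -0.3238, 0.3134]
tcp_rot: [-2.337, -2.097, -0.001]
wrist_force: [-0.8, -0.6, 0.6]
width: 1.001
grasp_force: 0.0
grasp pt [ 435.6 -323.6  158.7] yaw -6.2 w 1.001 F [-0.8 -0.6  0.6] g 0.0 t 0.9
shift cm [-0.28 -0.24  9.27] turn [ -0.05  -0.09 -10.39] q6 -0.62 t 0.9
```

```bash
python3 -m inch '[-0.3,-0.2,0,0,0,-8,-1, -0.3,-0.2,0,0,0,-10.4,-1, -0.3,-0.2,0,0,0,-10.4,-1]'; python3 -c "
from h import *
gp();p=c2w(-32,-60);go(*p,66,4.2)"
```

```text
time_s: 1.2
ee_pos: [0.4305, -0.3295, 0.3144]
tcp_rot: [-2.149, -2.291, 0.0]
wrist_force: [-0.2, -0.6, -0.5]
width: 1.0
grasp_force: 0.0
grasp pt [ 430.5 -329.4  159.7] yaw 3.7 w 1.0 F [-0.2 -0.6 -0.5] g 0.0 t 1.2
shift cm [0.31 0.26 9.37] turn [-0.03 -0.03 -0.53] q6 -0.8 t 1.2
```

```bash
python3 -m inch '[0.3,0.2,3,0,0,-0.5,-1, 0.3,0.2,5,0,0,-0.5,-1, 0.3,0.2,5,0,0,-0.5,-1, 0.3,0.2,5,0,0,-0.5,-1]'; python3 -c "
from h import *
gp();p=c2w(-32,-60);go(*p,66,4.2)"
```

```text
time_s: 1.6
ee_pos: [0.4324, -0.3266, 0.265]
tcp_rot: [-2.141, -2.299, -0.0]
wrist_force: [-0.2, -0.3, 0.9]
width: 0.997
grasp_force: 0.0
grasp pt [ 432.4 -326.6  110.3] yaw 4.1 w 0.997 F [-0.2 -0.3  0.9] g 0.0 t 1.6
shift cm [0.04 0.06 4.43] turn [-0.01 -0.01 -0.13] q6 -0.8 t 1.6
```

```bash
python3 -m inch '[0,0,2,0,0,0,-1, 0,0,4.4,0,0,0,-1, 0,0,4.4,0,0,0,-1, 0,0,4.4,0,0,0,0.2, 0,0,4.4,0,0,0,1, 0,0,4.4,0,0,0,1, 0,0,4.4,0,0,0,1, 0,0,4.4,0,0,0,1]' 25; python3 -m inch '[0,0,0,0,0,0,1, 0,0,0,0,0,0,1, 0,0,0,0,0,0,1]';python3 -c "
from h import *
print(w2c(gp()));p=c2w(-32,47.7);go(*p,66,4.2)"
```

```text
time_s: 2.4
ee_pos: [0.4333, -0.3265, 0.2217]
tcp_rot: [2.138, 2.297, 0.002]
wrist_force: [8.3, 1.8, 4.1]
width: 0.254
grasp_force: 29.8
time_s: 2.7
ee_pos: [0.4333, -0.3265, 0.2217]
tcp_rot: [2.138, 2.298, 0.002]
wrist_force: [6.9, 3.4, 3.9]
width: 0.251
grasp_force: 29.7
grasp pt [ 433.8 -326.7   67. ] yaw 4.1 w 0.251 F [6.9 3.4 3.9] g 29.66376096010208 t 2.7
[-31.38314128 -59.19164544]
shift cm [ 0.05 10.73  0.13] turn [ 0.17  0.1  -0.07] q6 -0.8 t 2.7
```

```bash
python3 -m inch '[0,1.5,0,0,0,0,1, 0,3,0,0,0,0,1, 0,4.5,0,0,0,0,1, 0,6,0,0,0,0,1, 0,8,0,0,0,0,1, 0,10,0,0,0,0,1, 0,10.75,0,0,0,0,1, 0,10.75,0,0,0,0,1]'; python3 -m inch '[0,0,0,0,0,0,1, 0,0,0,0,0,0,1]';python3 -c "
from h import *
print(w2c(gp()));p=c2w(-32,47.7);go(*p,66,4.2)
d=snap('top','f1.png');cv2.imwrite('pics/f1c.png',cv2.resize(d['frame'][130:240,420:515],None,fx=5,fy=5,interpolation=cv2.INTER_CUBIC)[:,:,::-1])"
```

```text
time_s: 3.5
ee_pos: [0.5407, -0.3187, 0.2217]
tcp_rot: [2.137, 2.299, 0.001]
wrist_force: [2.2, 0.5, 6.8]
width: 0.254
grasp_force: 30.4
time_s: 3.7
ee_pos: [0.5399, -0.3188, 0.2217]
tcp_rot: [2.139, 2.299, 0.001]
wrist_force: [1.3, 1.0, 5.9]
width: 0.251
grasp_force: 30.3
grasp pt [ 540.1 -318.9   67. ] yaw 4.1 w 0.251 F [1.3 1.  5.9] g 30.279968976974487 t 3.7
[-31.40230807  47.45397382]
shift cm [0.05 0.05 0.1 ] turn [ 0.09  0.05 -0.06] q6 -0.68 t 3.7
```

```bash
python3 -m inch '[0,0.05,0,0,0,0,0.1, 0,0.05,0,0,0,0,-1, 0,0.05,0,0,0,0,-1, 0,0.05,0,0,0,0,-1, 0,0.05,-2,0,0,0,-1, 0,0,-5,0,0,0,-1, 0,0,-5,0,0,0,-1, 0,0,-5,0,0,0,-1]'; python3 -c "
from h import *
gp();p=c2w(32,-50);go(*p,112,4.2)"
```

```text
time_s: 4.55
ee_pos: [0.5395, -0.3187, 0.2709]
tcp_rot: [2.139, 2.3, 0.0]
wrist_force: [0.2, -0.1, 0.3]
width: 1.0
grasp_force: 0.0
grasp pt [ 539.6 -318.8  116.2] yaw 4.1 w 1.0 F [ 0.2 -0.1  0.3] g 0.0 t 4.55
shift cm [-6.37 -9.68  0.42] turn [ 0.04  0.03 -0.07] q6 -0.68 t 4.55
```

```bash
python3 -m inch '[-3,-4,0,0,0,0,-1, -6.4,-9.7,0,0,0,0,-1, -6.4,-9.7,0,0,0,0,-1, -6.4,-9.7,0,0,0,0,-1, -6.4,-9.7,0,0,0,0,-1, -6.4,-9.7,0,0,0,0,-1]'; python3 -c "
from h import *
gp();p=c2w(32,-50);go(*p,66,4.2)"
```

```text
time_s: 5.15
ee_pos: [0.4483, -0.3888, 0.2703]
tcp_rot: [-2.138, -2.301, -0.0]
wrist_force: [0.4, -0.3, 0.5]
width: 0.999
grasp_force: 0.0
grasp pt [ 448.3 -388.7  115.6] yaw 4.2 w 0.999 F [ 0.4 -0.3  0.5] g 0.0 t 5.15
shift cm [-0.05 -0.08  4.96] turn [-0.01 -0.03 -0.  ] q6 -0.87 t 5.15
```

```bash
python3 -m inch '[0,0,2,0,0,0,-1, 0,0,4.9,0,0,0,-1, 0,0,4.9,0,0,0,-1, 0,0,4.9,0,0,0,0.2, 0,0,4.9,0,0,0,1, 0,0,4.9,0,0,0,1, 0,0,4.9,0,0,0,1, 0,0,4.9,0,0,0,1]' 25; python3 -m inch '[0,0,0,0,0,0,1, 0,0,0,0,0,0,1, 0,0,0,0,0,0,1]';python3 -c "
from h import *
print(w2c(gp()));p=c2w(32,14.8);go(*p,66,4.2)"
```

```text
time_s: 5.95
ee_pos: [0.4476, -0.3897, 0.2225]
tcp_rot: [2.139, 2.299, 0.0]
wrist_force: [-0.1, 1.0, 4.8]
width: 0.254
grasp_force: 29.9
time_s: 6.25
ee_pos: [0.4476, -0.3897, 0.2225]
tcp_rot: [2.139, 2.299, 0.0]
wrist_force: [0.4, 0.9, 7.0]
width: 0.254
grasp_force: 30.0
grasp pt [ 447.7 -389.8   67.8] yaw 4.1 w 0.254 F [0.4 0.9 7. ] g 30.045906007289886 t 6.25
[ 32.55341638 -49.89329044]
shift cm [0.05 6.48 0.19] turn [ 0.05  0.05 -0.07] q6 -0.87 t 6.25
```

```bash
python3 -m inch '[0,1.5,0,0,0,0,1, 0,3,0,0,0,0,1, 0,4.5,0,0,0,0,1, 0,6,0,0,0,0,1, 0,6.5,0,0,0,0,1, 0,6.5,0,0,0,0,1, 0,6.5,0,0,0,0,1]'; python3 -c "
from h import *
print(w2c(gp()))"
python3 -m inch '[0,0,0,0,0,0,0.1, 0,0,0,0,0,0,-1, 0,0,0,0,0,0,-1, 0,0,0,0,0,0,-1, 0,0,-3,0,0,0,-1, 0,0,-8,0,0,0,-1, 0,0,-8,0,0,0,-1, 0,0,-8,0,0,0,-1]';python3 -c "
from h import *
gp();go(510,364,160,11.5-90)"
```

```text
time_s: 6.95
ee_pos: [0.5127, -0.3849, 0.2225]
tcp_rot: [2.139, 2.299, 0.001]
wrist_force: [1.5, 1.8, 4.8]
width: 0.255
grasp_force: 30.1
grasp pt [ 512.9 -385.    67.8] yaw 4.1 w 0.255 F [1.5 1.8 4.8] g 30.096765160560608 t 6.95
[32.53390211 15.45781291]
time_s: 7.75
ee_pos: [0.5123, -0.3849, 0.3027]
tcp_rot: [2.139, 2.299, 0.0]
wrist_force: [-0.4, 0.1, -0.3]
width: 0.999
grasp_force: 0.0
grasp pt [ 512.5 -385.2  148. ] yaw 4.1 w 0.999 F [-0.4  0.1 -0.3] g 0.0 t 7.75
shift cm [74.71  5.17 -1.31] turn [1.300e-01 1.000e-02 8.263e+01] q6 -0.79 t 7.75
```

```bash
python3 -m inch '[5,0,-4,0,0,8,-1, 20,1,-4,0,0,30,-1, 60,5,-4,0,0,60,-1, 74,5.2,-4,0,0,82.6,-1, 74.7,5.2,-4,0,0,82.6,-1, 74.7,5.2,-4,0,0,82.6,-1, 74.7,5.2,-4,0,0,82.6,-1, 74.7,5.2,-4,0,0,82.6,-1]'; python3 -c "
from h import *
gp();go(510,364,200,11.5-90)"
```

```text
time_s: 8.55
ee_pos: [0.5102, -0.0149, 0.3371]
tcp_rot: [-3.039, -0.793, 0.003]
wrist_force: [1.4, -0.0, -0.6]
width: 0.995
grasp_force: 0.0
grasp pt [509.9 -14.9 182.4] yaw -60.8 w 0.995 F [ 1.4 -0.  -0.6] g 0.0 t 8.55
shift cm [ 18.48 -33.08  -1.75] turn [-0.06  0.11 17.73] q6 0.94 t 8.55
```

```bash
python3 -m inch '[4,-10,0,0,0,5,-1, 10,-25,0,0,0,10,-1, 16,-30,0,0,0,15,-1, 16,-30,0,0,0,15,-1, 16,-30,0,0,0,15,-1, 16,-30,0,0,0,15,-1, 16,-30,0,0,0,15,-1, 16,-30,0,0,0,15,-1]'; python3 -c "
from h import *
gp();go(510,364,200,11.5-90)
d=snap('top','f1.png');cv2.imwrite('pics/f1c.png',cv2.resize(d['frame'][130:240,420:515],None,fx=5,fy=5,interpolation=cv2.INTER_CUBIC)[:,:,::-1])
f=d['frame'].astype(int)
m=(f.max(2)<50).astype(np.uint8); m[:,:445]=0;m[:,498:]=0;m[:140]=0;m[225:]=0
n,l,st,ce=cv2.connectedComponentsWithStats(cv2.morphologyEx(m,cv2.MORPH_OPEN,np.ones((5,5),np.uint8)))
for i in range(1,n): print(st[i].tolist(),ce[i].round(1),w2c(ray(d,*ce[i],.075)*1000).round(1))
C=cloud(d);m=((C[:,:,2]>.072)&(C[:,:,2]<.1)).astype(np.uint8); m[:,:445]=0;m[:,502:]=0;m[:140]=0;m[225:]=0
n,l,st,ce=cv2.connectedComponentsWithStats(m)
for i in range(1,n): print(st[i].tolist(),ce[i].round(1),w2c(ray(d,*ce[i],.083)*1000).round(1))
m=(f.min(2)>125).astype(np.uint8); m[:,:437]=0;m[:,512:]=0;m[:140]=0;m[232:]=0
n,l,st,ce=cv2.connectedComponentsWithStats(m)
for i in range(1,n):
  if st[i][4]>20:print('ptr',ce[i].round(1),w2c(ray(d,*ce[i],.045)*1000).round(1))
"
```

```text
time_s: 9.35
ee_pos: [0.5012, 0.327, 0.3365]
tcp_rot: [-3.115, -0.404, 0.003]
wrist_force: [-0.2, -1.3, -0.5]
width: 1.001
grasp_force: 0.0
grasp pt [500.9 327.  181.8] yaw -75.2 w 1.001 F [-0.2 -1.3 -0.5] g 0.0 t 9.35
shift cm [ 1.79 -3.35 -1.82] turn [-0.01  0.09  3.28] q6 1.81 t 9.35
[476, 178, 5, 6, 30] [478.  180.5] [18.2 14.8]
[453, 165, 13, 9, 97] [458.8 169. ] [-31.2  45.6]
[479, 176, 13, 9, 99] [484.8 180.1] [32.1 14.4]
ptr [442.  170.3] [-61.6  48. ]
```

View pics/f1c.png

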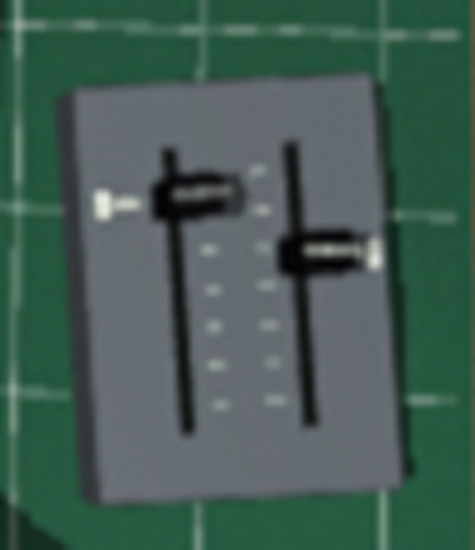

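The crop shows both grips level with their pointers to within parallax: grip1 at (200,197) beside pointer1 at (120,205), and grip2 at (325,252) beside pointer2 at (372,253). I'll cross-check this from the side camera.

```bash
python3 - <<'E'
from h import *
for n in('top','side'):
    d=snap(n,n+'1.png'); C=cloud(d)*1000; q=(C[...,:2]-CO); X=q@CX; Y=q@CY; Z=C[...,2]
    print(n)
    for nm,x0 in(('f1',-32),('f2',32)):
        m=(abs(X-x0)<18)&(abs(Y)<75)&(Z>58)&(Z<95)
        t=m&(Z>np.percentile(Z[m],60)-3)
        print(nm,m.sum(),'Z',np.percentile(Z[m],[5,50,95]).round(1),'Y',np.percentile(Y[m],[3,50,97]).round(1),'topY',np.percentile(Y[t],[3,97]).round(1),'X',np.percentile(X[t],[3,97]).round(1))
    f=d['frame'].astype(int).min(2)
    for nm,x0,lo in(('p1',-62,20),('p2',62,-10)):
        m=(abs(X-x0)<13)&(Y>lo)&(Y<lo+55)&(Z>30)&(Z<60); th=(f[m].max()+np.median(f[m]))/2; w=m&(f>th)
        v,u=np.nonzero(w); P=np.array([w2c(ray(d,a,b,.045)*1000) for a,b in zip(u,v)]); print(nm,len(u),P.mean(0).round(1), th)
d=load('side');x,y=[int(a) for a in proj(d,np.array([.495,-.354,.05]))]
cv2.imwrite('pics/s1c.png',cv2.resize(d['frame'][y-45:y+45,x-60:x+60],None,fx=6,fy=6,interpolation=cv2.INTER_CUBIC)[:,:,::-1])
E
```

```text
top
f1 115 Z [62.8 81.9 85.3] Y [35.8 45.8 56.1] topY [36.7 55.7] X [-41.2 -17.2]
f2 121 Z [61.1 81.5 85.5] Y [ 4.  14.2 24.8] topY [ 4.8 24.8] X [21.7 45.5]
p1 26 [-62.9  47.7] 160.5
p2 10 [73.1 14.1] 148.5
side
f1 102 Z [60.1 78.2 85.7] Y [36.5 44.7 57.4] topY [37.2 56.4] X [-37.5 -15.6]
f2 106 Z [60.9 80.6 85.1] Y [ 4.7 13.3 25.6] topY [ 6.  24.8] X [24.5 49. ]
p1 3 [-65.5  43.5] 158.0
p2 5 [71.7 17.1] 166.0
```

View pics/s1c.png

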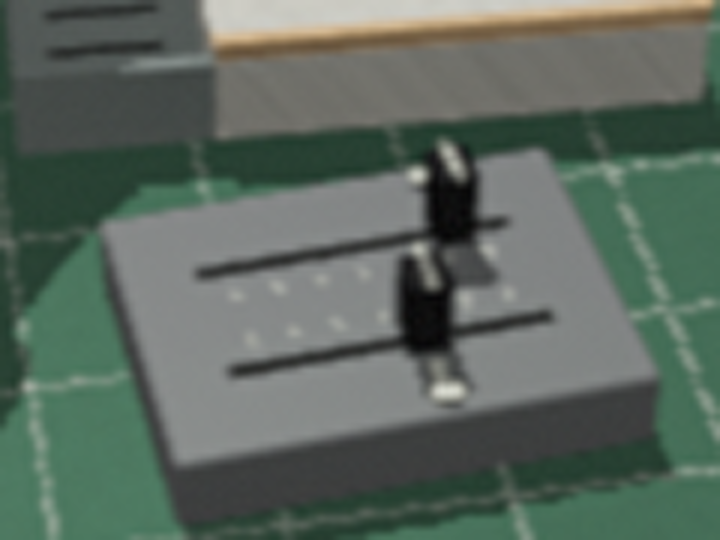

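The side crop agrees: grip2 (425,300) is in line with its tab (447,390), and grip1 (452,195) with its tab (418,175). Depth puts them at 46–47 mm vs 47.7 and 14.8 vs 14.8, so both are within about 1 mm. Next is the block.

```bash
python3 -m inch '[1.8,-3.4,0,0,0,3.3,-1, 1.8,-3.4,0,0,0,3.3,-1, 1.8,-3.4,3,0,0,3.3,-1, 1.8,-3.4,6,0,0,3.3,-1, 1.8,-3.4,6,0,0,3.3,-1, 1.8,-3.4,6,0,0,3.3,-1, 1.8,-3.4,6,0,0,3.3,-1]'; python3 - <<'E'
from h import *
gp();go(510,365,58,11.5-90)
d=snap('side','s2.png');C=cloud(d)*1000;v,u=np.nonzero((C[...,2]>68)&(C[...,2]<82)&(abs(C[...,0]-510)<70)&(abs(C[...,1]-365)<50))
P=C[v,u,:2].astype(np.float32); print(len(P),cv2.minAreaRect(P) if len(P)>5 else 0)
E
```

```text
time_s: 10.2
ee_pos: [0.5115, 0.3603, 0.28]
tcp_rot: [-3.126, -0.307, -0.003]
wrist_force: [1.4, -0.1, 0.1]
width: 0.997
grasp_force: 0.0
grasp pt [511.8 360.4 125.3] yaw -78.8 w 0.997 F [ 1.4 -0.1  0.1] g 0.0 t 10.2
shift cm [-0.07 -0.49  6.73] turn [-0.04 -0.12 -0.28] q6 1.91 t 10.2
98 ((511.56280517578125, 362.3294982910156), (90.58589935302734, 29.35969352722168), 15.328974723815918)
```

```bash
python3 -m inch '[0,-0.3,2,0,0,-0.3,-1, 0,-0.3,4,0,0,-0.3,-1, 0,-0.3,5.5,0,0,-0.3,-1, 0,-0.3,6.7,0,0,-0.3,-1, 0,-0.3,6.7,0,0,-0.3,-1, 0,-0.3,6.7,0,0,-0.3,-1]';python3 -c "
from h import *
gp()"
```

```text
time_s: 10.85
ee_pos: [0.5106, 0.3636, 0.2118]
tcp_rot: [-3.125, -0.316, -0.001]
wrist_force: [-0.1, 0.8, -0.3]
width: 0.999
grasp_force: 0.0
grasp pt [510.6 363.7  57.1] yaw -78.4 w 0.999 F [-0.1  0.8 -0.3] g 0.0 t 10.85
```

```bash
python3 -m inch '[0,0,0,0,0,0,0.3, 0,0,0,0,0,0,1, 0,0,0,0,0,0,1, 0,0,0,0,0,0,1, 0,0,0,0,0,0,1, 0,0,0,0,0,0,1]' 80;python3 -c "
from h import *
gp()"
```

```text
time_s: 11.45
ee_pos: [0.5103, 0.3636, 0.2114]
tcp_rot: [-3.125, -0.316, -0.0]
wrist_force: [-1.1, 1.0, 0.7]
width: 0.23
grasp_force: 79.1
grasp pt [510.4 363.7  56.7] yaw -78.4 w 0.23 F [-1.1  1.   0.7] g 79.14830446243286 t 11.45
```

```bash
cat >> h.py <<'E'
BO=np.array([460.6,-25.3]); ba=np.radians(-2.8); BX=np.array([np.cos(ba),np.sin(ba)]); BY=np.array([-BX[1],BX[0]])
def b2w(x,y): return BO+x*BX+y*BY
def w2b(p): q=np.array(p[:2])-BO; return np.array([q@BX,q@BY])
def gob(x,y,z): go(*b2w(x,y),z,-2.8)
def chips(d):
    hsv=cv2.cvtColor(d['frame'],cv2.COLOR_RGB2HSV); m=((hsv[...,1]>75)&(hsv[...,0]<25)).astype(np.uint8)
    C=cloud(d)*1000; q=C[...,:2]-BO; X=q@BX; Y=q@BY; m[(X>236)|(X<-98)|(abs(Y)>152)|(C[...,2]>72)]=0
    cs,_=cv2.findContours(m,cv2.RETR_EXTERNAL,cv2.CHAIN_APPROX_NONE)
    for c in cs:
        if cv2.contourArea(c)<25: continue
        px=c[:,0].mean(0).round().astype(int); z=np.median(C[px[1]-2:px[1]+3,px[0]-2:px[0]+3,2])
        P=np.array([w2b(ray(d,a,b,z/1000)*1000) for a,b in c[:,0]]); print('chip px',px,'z',z.round(),'x',P[:,0].min().round(),P[:,0].max().round(),'y',P[:,1].min().round(),P[:,1].max().round())
E
python3 -m inch '[0,0,-2,0,0,0,1, 0,0,-5,0,0,0,1, 0,0,-9,0,0,0,1, 0,0,-12,0,0,0,1, 0,10,-12,0,0,-8,1, 0,15,-12,0,0,-16,1, 0,15,-12,0,0,-16,1, 0,15,-12,0,0,-16,1]'; python3 - <<'E'
from h import *
gp();gob(185,0,170)
d=snap('top','t3.png'); chips(d)
hsv=cv2.cvtColor(d['frame'],cv2.COLOR_RGB2HSV);C=cloud(d)
m=((hsv[...,1]>90)&(hsv[...,0]<25)&(C[...,2]<.03)).astype(np.uint8);m[:,:165]=0;m[:,225:]=0;m[:140]=0;m[220:]=0
cs,_=cv2.findContours(m,cv2.RETR_EXTERNAL,cv2.CHAIN_APPROX_NONE);c=max(cs,key=cv2.contourArea)
print(cv2.minAreaRect(np.array([ray(d,a,b,.006)[:2]*1000 for a,b in c[:,0]],np.float32)))
E
```

```text
time_s: 12.25
ee_pos: [0.5412, 0.2118, 0.3309]
tcp_rot: [3.051, 0.741, -0.002]
wrist_force: [0.1, 1.2, -2.6]
width: 0.229
grasp_force: 55.6
grasp pt [541.  211.6 176.2] yaw -62.7 w 0.229 F [ 0.1  1.2 -2.6] g 55.63917696475983 t 12.25
shift cm [-2.03 26.65  0.65] turn [ -0.     0.12 -59.89] q6 1.39 t 12.25
chip px [370 184] z 58.0 x 19.0 65.0 y -104.0 -42.0
chip px [343 180] z 58.0 x 24.0 68.0 y -34.0 25.0
chip px [312 178] z 58.0 x 30.0 62.0 y 48.0 107.0
chip px [373 156] z 58.0 x 100.0 128.0 y -104.0 -47.0
chip px [341 149] z 58.0 x 107.0 145.0 y -24.0 38.0
chip px [315 150] z 58.0 x 98.0 137.0 y 45.0 99.0Traceback (most recent call last):
  File "<stdin>", line 6, in <module>
ValueError: max() iterable argument is empty
```

View pics/t3.png

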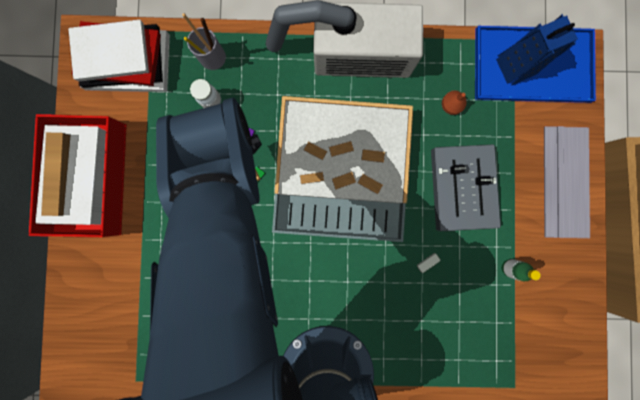

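The arm hides the pad. All six chips are still on the board, spanning x 19–145 and y −104 to 107, and the fader grips are at (459,169) and (485,180). I'll sweep at y=−92 first, then +95, then the centre.

```bash
python3 -m inch '[0,5,0,0,0,-8,1, 0,12,0,0,0,-20,1, -1,20,0,0,0,-35,1, -2,27,0,0,0,-48,1, -2,27,0,0,0,-60,1, -2,27,0,0,0,-60,1, -2,27,0,0,0,-60,1, -2,27,0,0,0,-60,1]' 80; python3 -c "
from h import *
gp();gob(188,-92,150)"
```

```text
time_s: 13.1
ee_pos: [0.6477, -0.032, 0.3306]
tcp_rot: [-2.265, -2.176, 0.001]
wrist_force: [-0.1, 0.0, -4.4]
width: 0.221
grasp_force: 81.1
grasp pt [647.5 -31.9 175.9] yaw -2.3 w 0.221 F [-0.1  0.  -4.4] g 81.06155633926392 t 13.1
shift cm [-9.45  0.    2.58] turn [-0.07 -0.02  0.5 ] q6 -0.08 t 13.1
```

```bash
python3 -m inch '[-4,0,0,0,0,0.5,1, -9.5,0,0,0,0,0.5,1, -9.5,0,1,0,0,0.5,1, -9.5,0,2.6,0,0,0.5,1, -9.5,0,2.6,0,0,0.5,1, -9.5,0,2.6,0,0,0.5,1, -9.5,0,2.6,0,0,0.5,1]'; python3 - <<'E'
from h import *
g=gp();print(w2b(g));gob(188,-92,103)
d=snap('side','s4.png');x,y=[int(a) for a in proj(d,g/1000)]
print(x,y);cv2.imwrite('pics/s4c.png',cv2.resize(d['frame'][y-55:y+75,x-110:x+90],None,fx=3.5,fy=3.5,interpolation=cv2.INTER_CUBIC)[:,:,::-1])
E
```

```text
time_s: 13.8
ee_pos: [0.6438, -0.1257, 0.3057]
tcp_rot: [2.276, 2.165, 0.0]
wrist_force: [-0.6, -0.1, -4.2]
width: 0.226
grasp_force: 80.9
grasp pt [ 643.9 -125.7  151. ] yaw -2.9 w 0.226 F [-0.6 -0.1 -4.2] g 80.90123176574707 t 13.8
[187.96451735 -91.33736735]
shift cm [-0.07  0.01  4.8 ] turn [ 0.02 -0.   -0.08] q6 -0.21 t 13.8
378 197
```

View pics/s4c.png

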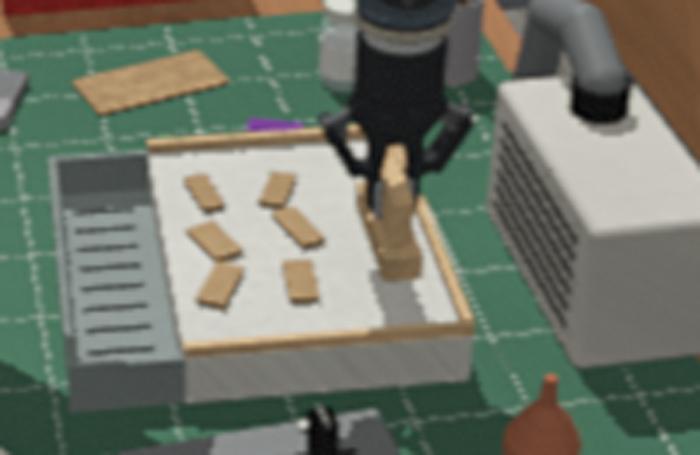

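The side crop shows the block held upright and lengthwise at (395,230), with all six chips ahead of it. I lower it now, watching the force.

```bash
python3 -m inch '[0,0,2,0,0,0,1, 0,0,3.5,0,0,0,1, 0,0,4.3,0,0,0,1, 0,0,4.7,0,0,0,1, 0,0,4.7,0,0,0,1, 0,0,4.7,0,0,0,1]'; python3 -c "
from h import *
gp()"; python3 -m inch '[0,0,0.05,0,0,0,1, 0,0,0.1,0,0,0,1, 0,0,0.1,0,0,0,1]'; python3 -c "
from h import *
gp()"
```

```text
time_s: 14.45
ee_pos: [0.6437, -0.127, 0.2589]
tcp_rot: [2.277, 2.163, 0.001]
wrist_force: [0.1, -0.5, -3.5]
width: 0.228
grasp_force: 81.2
grasp pt [ 643.9 -127.1  104.2] yaw -2.9 w 0.228 F [ 0.1 -0.5 -3.5] g 81.24915361404419 t 14.45
time_s: 14.75
ee_pos: [0.6435, -0.127, 0.2575]
tcp_rot: [2.278, 2.164, 0.0]
wrist_force: [0.5, 0.2, -3.0]
width: 0.221
grasp_force: 81.2
grasp pt [ 643.6 -127.   102.8] yaw -2.9 w 0.221 F [ 0.5  0.2 -3. ] g 81.24976873397827 t 14.75
```

```bash
python3 -m inch '[0,-1,0,0,0,0,1, 0,-2.4,0,0,0,0,1, 0,-3.8,0,0,0,0,1, 0,-5.2,0,0,0,0,1, 0,-6.6,0,0,0,0,1, 0,-8,0,0,0,0,1, 0,-9.4,0,0,0,0,1, 0,-10.5,0,0,0,0,1]'; python3 -m inch '[0,-1.2,0,0,0,0,1, 0,-2.6,0,0,0,0,1, 0,-4,0,0,0,0,1, 0,-5.4,0,0,0,0,1, 0,-6.8,0,0,0,0,1, 0,-8.2,0,0,0,0,1, 0,-9.6,0,0,0,0,1, 0,-9.9,0,0,0,0,1]'; python3 - <<'E'
from h import *
g=gp();print(w2b(g))
d=snap('side','s5.png');cv2.imwrite('pics/s5c.png',cv2.resize(d['frame'][165:270,270:420],None,fx=4,fy=4,interpolation=cv2.INTER_CUBIC)[:,:,::-1])
E
```

```text
time_s: 15.55
ee_pos: [0.538, -0.1216, 0.2576]
tcp_rot: [2.278, 2.163, 0.0]
wrist_force: [-0.8, -0.9, -3.2]
width: 0.224
grasp_force: 81.0
time_s: 16.35
ee_pos: [0.4389, -0.1164, 0.2575]
tcp_rot: [-2.278, -2.163, 0.0]
wrist_force: [-0.4, 0.6, -3.6]
width: 0.223
grasp_force: 81.0
grasp pt [ 438.8 -116.4  102.8] yaw -3.0 w 0.223 F [-0.4  0.6 -3.6] g 81.00929617881775 t 16.35
[-17.32758407 -92.01946948]
```

View pics/s5c.png

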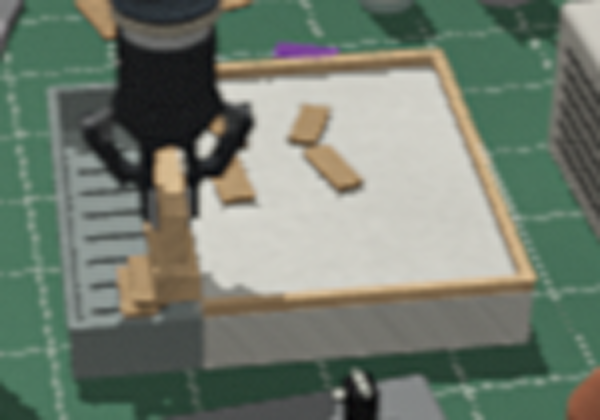

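The side crop shows both near chips dropped into the trough at (140,290) ahead of the block; four remain. Now the +y side.

```bash
python3 -m inch '[0,0,-2,0,0,0,1, 0,0,-4.5,0,0,0,1, 5,5,-4.5,0,0,0,1, 10,10,-4.5,0,0,0,1, 15,15,-4.5,0,0,0,1, 18.7,20.5,-4.5,0,0,0,1, 18.7,20.5,-4.5,0,0,0,1, 18.7,20.5,-4.5,0,0,0,1]'; python3 - <<'E'
from h import *
g=gp();print(w2b(g));gob(188,95,102.8)
E
```

```text
time_s: 17.2
ee_pos: [0.6567, 0.0624, 0.3022]
tcp_rot: [2.275, 2.165, 0.003]
wrist_force: [-0.9, -0.5, -4.0]
width: 0.222
grasp_force: 81.1
grasp pt [656.9  62.5 147.5] yaw -2.9 w 0.222 F [-0.9 -0.5 -4. ] g 81.09551310539246 t 17.2
[191.82276041  97.30126386]
shift cm [-0.22 -0.36  4.47] turn [ 0.11 -0.03 -0.05] q6 0.07 t 17.2
```

```bash
python3 -m inch '[0,0,0,0,0,0,1, 0,0,1,0,0,0,1, 0,0,2.5,0,0,0,1, 0,0,3.9,0,0,0,1, 0,0,4.5,0,0,0,1, 0,0,4.5,0,0,0,1, 0,0,4.5,0,0,0,1]'; python3 - <<'E'
from h import *
g=gp();print(w2b(g));d=snap('side','s6.png'); chips(d)
E
```

```text
time_s: 17.9
ee_pos: [0.654, 0.0594, 0.257]
tcp_rot: [-2.278, -2.163, 0.0]
wrist_force: [-0.1, 0.2, -3.5]
width: 0.221
grasp_force: 81.2
grasp pt [654.   59.4 102.3] yaw -3.0 w 0.221 F [-0.1  0.2 -3.5] g 81.21706008911133 t 17.9
[189.02547278  94.06984297]
chip px [305 236] z 22.0 x -57.0 -19.0 y -123.0 -50.0
chip px [327 210] z 58.0 x 27.0 56.0 y -34.0 23.0
chip px [370 198] z 64.0 x 174.0 205.0 y 23.0 53.0
chip px [350 201] z 58.0 x 101.0 145.0 y -28.0 92.0
chip px [326 197] z 58.0 x 33.0 60.0 y 44.0 101.0
```

```bash
python3 -m inch '[0,-1,0,0,0,0,1, 0,-2.4,0,0,0,0,1, 0,-3.8,0,0,0,0,1, 0,-5.2,0,0,0,0,1, 0,-6.6,0,0,0,0,1, 0,-8,0,0,0,0,1, 0,-9.4,0,0,0,0,1, 0,-10.5,0,0,0,0,1]'; python3 -m inch '[0,-1.2,0,0,0,0,1, 0,-2.6,0,0,0,0,1, 0,-4,0,0,0,0,1, 0,-5.4,0,0,0,0,1, 0,-6.8,0,0,0,0,1, 0,-8.2,0,0,0,0,1, 0,-9.6,0,0,0,0,1, 0,-10,0,0,0,0,1]'; python3 - <<'E'
from h import *
g=gp();print(w2b(g));d=snap('side','s7.png'); chips(d)
E
python3 -m inch '[0,0,-2,0,0,0,1, 0,0,-4.5,0,0,0,1, -2,5,-4.5,0,0,0,1, -5,10,-4.5,0,0,0,1, -9,15,-4.5,0,0,0,1, -9.5,20.7,-4.5,0,0,0,1, -9.5,20.7,-4.5,0,0,0,1, -9.5,20.7,-4.5,0,0,0,1]'; python3 -m inch '[0,0,0,0,0,0,1, 0,0,0,0,0,0,1]';python3 - <<'E'
from h import *
g=gp();print(w2b(g));d=snap('side','s8.png'); chips(d);d=snap('top','t8.png'); chips(d)
E
```

```text
time_s: 18.75
ee_pos: [0.5486, 0.0651, 0.2575]
tcp_rot: [2.278, 2.163, 0.0]
wrist_force: [-0.5, 0.1, -3.4]
width: 0.224
grasp_force: 81.2
time_s: 19.55
ee_pos: [0.4484, 0.0703, 0.2574]
tcp_rot: [-2.277, -2.164, 0.0]
wrist_force: [-0.2, 0.4, -3.3]
width: 0.224
grasp_force: 81.1
grasp pt [448.3  70.3 102.7] yaw -2.9 w 0.224 F [-0.2  0.4 -3.3] g 81.07499241828918 t 19.55
[-16.91137761  94.89801917]
chip px [305 236] z 22.0 x -57.0 -20.0 y -123.0 -50.0
chip px [327 210] z 59.0 x 27.0 56.0 y -35.0 22.0
chip px [351 207] z 59.0 x 96.0 146.0 y -25.0 25.0
chip px [305 206] z 25.0 x -51.0 7.0 y 27.0 110.0
time_s: 20.4
ee_pos: [0.6542, -0.0369, 0.3019]
tcp_rot: [2.278, 2.16, 0.003]
wrist_force: [-0.5, 0.5, -3.9]
width: 0.224
grasp_force: 81.3
time_s: 20.6
ee_pos: [0.6508, -0.035, 0.302]
tcp_rot: [-2.277, -2.163, 0.001]
wrist_force: [-0.2, 0.3, -3.5]
width: 0.225
grasp_force: 81.3
grasp pt [650.7 -35.  147.3] yaw -2.9 w 0.225 F [-0.2  0.3 -3.5] g 81.30185723304749 t 20.6
[190.35615725  -0.36971644]
chip px [305 236] z 23.0 x -57.0 -20.0 y -124.0 -51.0
chip px [327 210] z 58.0 x 27.0 56.0 y -34.0 23.0
chip px [302 209] z 23.0 x -50.0 -18.0 y 30.0 91.0
chip px [351 207] z 58.0 x 96.0 146.0 y -24.0 26.0
```

Two chips are left, both in the middle. Now the centre stroke.

```bash
python3 -m inch '[0,0,1,0,0,0,1, 0,0,2.5,0,0,0,1, 0,0,3.9,0,0,0,1, 0,0,4.5,0,0,0,1, 0,0,4.5,0,0,0,1, 0,0,4.5,0,0,0,1]'; python3 -m inch '[0,-1,0,0,0,0,1, 0,-2.4,0,0,0,0,1, 0,-3.8,0,0,0,0,1, 0,-5.2,0,0,0,0,1, 0,-6.6,0,0,0,0,1, 0,-8,0,0,0,0,1, 0,-9.4,0,0,0,0,1, 0,-10.5,0,0,0,0,1]'; python3 -m inch '[0,-1.2,0,0,0,0,1, 0,-2.6,0,0,0,0,1, 0,-4,0,0,0,0,1, 0,-5.4,0,0,0,0,1, 0,-6.8,0,0,0,0,1, 0,-8.2,0,0,0,0,1, 0,-9.6,0,0,0,0,1, 0,-10,0,0,0,0,1]'; python3 - <<'E'
from h import *
g=gp();print(w2b(g))
E
python3 -m inch '[0,0,-2,0,0,0,1, 0,0,-4.5,0,0,0,1, 3,5,-6,0,0,0,1, 10,9,-7,0,0,0,1, 15,9,-7,0,0,0,1, 20,9,-7,0,0,0,1, 20,9,-7,0,0,0,1, 20,9,-7,0,0,0,1]'; python3 - <<'E'
from h import *
g=gp();print(w2b(g));d=snap('side','s9.png'); chips(d)
cv2.imwrite('pics/s9c.png',cv2.resize(d['frame'][150:290,230:430],None,fx=4,fy=4,interpolation=cv2.INTER_CUBIC)[:,:,::-1])
E
```

```text
time_s: 21.3
ee_pos: [0.6512, -0.0352, 0.2568]
tcp_rot: [-2.277, -2.163, 0.001]
wrist_force: [-0.3, 0.4, -3.0]
width: 0.22
grasp_force: 81.4
time_s: 22.1
ee_pos: [0.5457, -0.0298, 0.2573]
tcp_rot: [2.278, 2.164, 0.0]
wrist_force: [0.2, -0.5, -3.7]
width: 0.226
grasp_force: 81.4
time_s: 22.9
ee_pos: [0.4456, -0.0246, 0.2573]
tcp_rot: [-2.278, -2.163, 0.001]
wrist_force: [0.9, -0.1, -4.3]
width: 0.222
grasp_force: 81.3
grasp pt [445.5 -24.6 102.6] yaw -2.9 w 0.222 F [ 0.9 -0.1 -4.3] g 81.25162839889526 t 22.9
[-15.13930971  -0.05687784]
time_s: 23.7
ee_pos: [0.5472, 0.1742, 0.3274]
tcp_rot: [2.274, 2.168, 0.003]
wrist_force: [0.6, -0.5, -2.6]
width: 0.225
grasp_force: 81.5
grasp pt [547.4 174.4 172.7] yaw -2.7 w 0.225 F [ 0.6 -0.5 -2.6] g 81.46983861923218 t 23.7
[ 76.9470091  203.72247984]
chip px [303 230] z 22.0 x -60.0 -19.0 y -123.0 15.0
chip px [301 209] z 14.0 x -50.0 -26.0 y 43.0 104.0
chip px [309 212] z 30.0 x -24.0 -3.0 y -31.0 96.0
```

View pics/s9c.png

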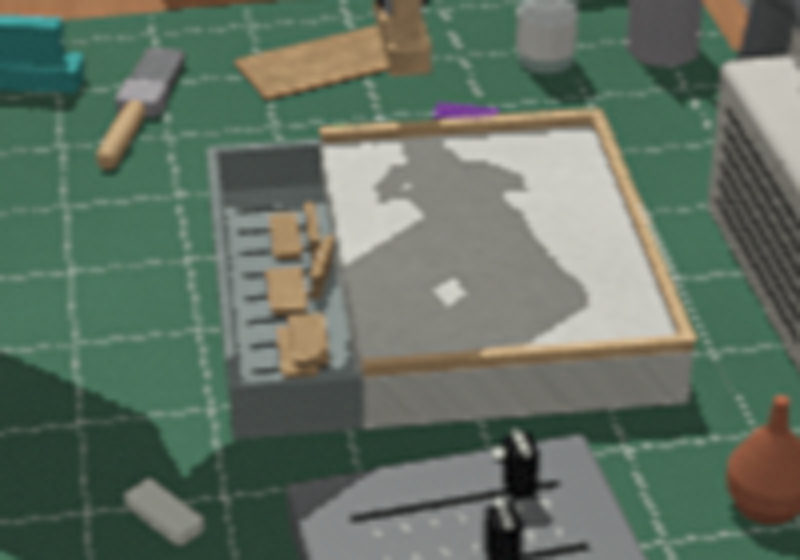

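The board is clear and all six chips are in the trough, two of them leaning on its wall at (315,250). The pad is nearly clear at (310,60). I'll measure it from the earlier side picture s4, where it was unobstructed.

```bash
python3 - <<'E'
from h import *
d=load('side')
for fn in('s4.png','s6.png','s7.png'):
    f=cv2.imread('pics/'+fn); hsv=cv2.cvtColor(f,cv2.COLOR_BGR2HSV)
    m=((hsv[...,1]>90)&(hsv[...,0]<25)).astype(np.uint8)
    u,v=[int(a) for a in proj(d,np.array([.503,.359,.006]))]; k=np.zeros_like(m); k[v-22:v+22,u-38:u+38]=1; m*=k
    cs,_=cv2.findContours(m,cv2.RETR_EXTERNAL,cv2.CHAIN_APPROX_NONE);c=max(cs,key=cv2.contourArea)
    P=np.array([ray(d,a,b,.006)[:2]*1000 for a,b in c[:,0]],np.float32)
    print(fn,(u,v),cv2.minAreaRect(P), cv2.boundingRect(c))
g=gp();go(503,359,170,16.4-90)
E
```

```text
s4.png (310, 164) ((521.0513916015625, 512.1864013671875), (81.43946075439453, 321.7019348144531), 79.50336456298828) (272, 142, 76, 10)
s6.png (310, 164) ((521.0513916015625, 512.1864013671875), (81.43946075439453, 321.7019348144531), 79.50336456298828) (272, 142, 76, 10)
s7.png (310, 164) ((412.2178039550781, 534.388671875), (83.6333999633789, 94.44003295898438), 83.16458892822266) (272, 142, 23, 10)
grasp pt [547.  172.4 172.4] yaw -2.8 w 0.221 F [-0.2 -1.5 -3.5] g 81.47072196006775 t 23.75
shift cm [18.43 -5.29  0.25] turn [ 2.000e-02 -3.000e-02  7.083e+01] q6 0.27 t 23.75
```

```bash
python3 - <<'E'
from h import *
d=load('side')
for fn in('s4.png','s5.png','s6.png','s7.png'):
    f=cv2.imread('pics/'+fn); hsv=cv2.cvtColor(f,cv2.COLOR_BGR2HSV)
    for S in(70,90,105):
        m=((hsv[...,1]>S)&(hsv[...,0]<25)).astype(np.uint8)
        cs,_=cv2.findContours(m,cv2.RETR_EXTERNAL,cv2.CHAIN_APPROX_NONE)
        for c in cs:
            if cv2.pointPolygonTest(c,(310,164),False)<0: continue
            P=np.array([ray(d,a,b,.006)[:2]*1000 for a,b in c[:,0]],np.float32)
            print(fn,S,[np.round(q,1) for q in cv2.minAreaRect(P)], cv2.boundingRect(c))
E
```

```text
s4.png 70 [array([504. , 355.8]), array([159.5,  83.5]), np.float64(16.2)] (289, 157, 44, 18)
s4.png 90 [array([502.8, 354.3]), array([155.4,  81.2]), np.float64(16.2)] (289, 157, 43, 18)
s6.png 70 [array([503.9, 356.2]), array([159.5,  84.2]), np.float64(16.2)] (289, 157, 44, 18)
s6.png 90 [array([502.7, 354.5]), array([155.4,  81.7]), np.float64(16.2)] (289, 157, 43, 18)
```

```bash
python3 -m inch '[3,-1,0,0,0,8,1, 6,-2,0,0,0,16,1, 10,-3,0,0,0,25,1, 14,-4,0,0,0,35,1, 18.4,-5.3,0,0,0,50,1, 18.4,-5.3,0,0,0,71,1, 18.4,-5.3,0,0,0,71,1, 18.4,-5.3,0,0,0,71,1]'; python3 -m inch '[0,0,0,0,0,0,1, 0,0,0,0,0,0,1]';python3 -c "
from h import *
gp();go(503.2,358,57,16.3-90)"
```

```text
time_s: 24.55
ee_pos: [0.5035, 0.3563, 0.3271]
tcp_rot: [3.097, 0.525, -0.0]
wrist_force: [-0.1, -0.2, -4.1]
width: 0.222
grasp_force: 81.5
time_s: 24.75
ee_pos: [0.5035, 0.3562, 0.3273]
tcp_rot: [3.095, 0.54, -0.0]
wrist_force: [0.0, -0.2, -4.3]
width: 0.224
grasp_force: 81.5
grasp pt [503.5 356.2 172.6] yaw -70.2 w 0.224 F [ 0.  -0.2 -4.3] g 81.46881937980652 t 24.75
shift cm [ 0.03 -0.18 11.56] turn [0.01 0.01 3.51] q6 1.77 t 24.75
```

```bash
python3 -m inch '[0,-0.2,3,0,0,3.5,1, 0,-0.2,6,0,0,3.5,1, 0,-0.2,8,0,0,3.5,1, 0,-0.2,8,0,0,3.5,1, 0,-0.2,8,0,0,3.5,1]';python3 - <<'E'
from h import *
gp();go(503.2,358,57,16.3-90)
d=snap('side','s10.png');x,y=[int(a) for a in proj(d,np.array([.503,.358,.03]))]
cv2.imwrite('pics/s10c.png',cv2.resize(d['frame'][y-40:y+40,x-60:x+60],None,fx=6,fy=6,interpolation=cv2.INTER_CUBIC)[:,:,::-1])
E
```

```text
time_s: 25.25
ee_pos: [0.5029, 0.3587, 0.2479]
tcp_rot: [-3.11, -0.443, -0.0]
wrist_force: [0.3, 0.6, -2.6]
width: 0.222
grasp_force: 81.3
grasp pt [502.9 358.7  93.2] yaw -73.8 w 0.222 F [ 0.3  0.6 -2.6] g 81.32111191749573 t 25.25
shift cm [0.01 0.07 3.62] turn [-0.   -0.02 -0.1 ] q6 1.83 t 25.25
```

View pics/s10c.png

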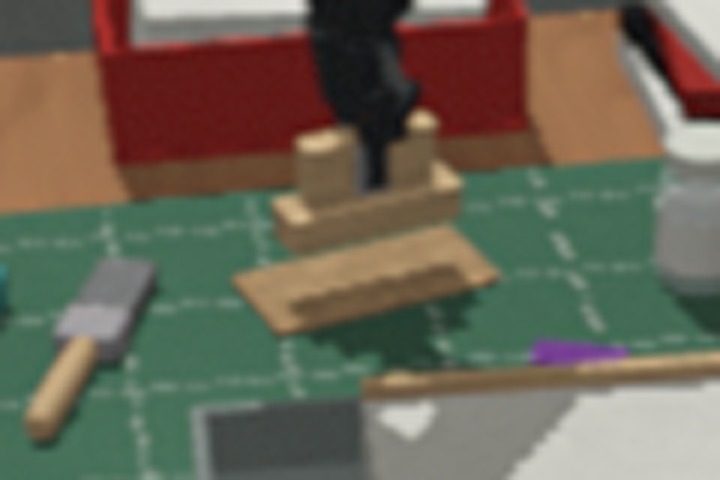

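The crop shows the block (365,210) held squarely above the pad (365,280), tilted at most a few degrees. I lower it onto the pad.

```bash
python3 -m inch '[0,0.05,1.5,0,0,0,1, 0,0.05,2.8,0,0,0,1, 0,0.05,3.3,0,0,0,1, 0,0.05,3.3,0,0,0,1, 0,0.05,3.3,0,0,0,1]'; python3 -m inch '[0,0,0.1,0,0,0,1, 0,0,0.25,0,0,0,1, 0,0,0.25,0,0,0,1]';python3 -c "
from h import *
gp()"
```

```text
time_s: 25.8
ee_pos: [0.5027, 0.3584, 0.2143]
tcp_rot: [-3.111, -0.44, -0.0]
wrist_force: [-0.5, -0.1, -3.0]
width: 0.223
grasp_force: 81.5
time_s: 26.1
ee_pos: [0.5026, 0.3583, 0.2118]
tcp_rot: [-3.111, -0.44, -0.0]
wrist_force: [-0.3, 0.0, -3.1]
width: 0.227
grasp_force: 81.5
grasp pt [502.6 358.3  57.1] yaw -73.9 w 0.227 F [-0.3  0.  -3.1] g 81.51846885681152 t 26.1
```

```bash
python3 -m inch '[0,0,0.05,0,0,0,1, 0,0,0.05,0,0,0,1]' 30; python3 -m inch '[0,0,0.03,0,0,0,1, 0,0,0.05,0,0,0,1]';  python3 -m inch '[0,0,0,0,0,0,0.2, 0,0,0,0,0,0,-0.1, 0,0,0,0,0,0,-1, 0,0,0,0,0,0,-1, 0,0,0,0,0,0,-1]'; python3 -m inch '[0,0,-2,0,0,0,-1, 0,0,-5,0,0,0,-1, 0,0,-12,0,0,0,-1, 0,0,-15,0,0,0,-1, 0,4,-15,0,0,0,-1, 0,16,-15,0,0,0,-1, 0,20,-15,0,0,0,-1, 0,20,-15,0,0,0,-1]'; python3 - <<'E'
from h import *
gp()
d=snap('side','s11.png');x,y=[int(a) for a in proj(d,np.array([.503,.358,.03]))]
cv2.imwrite('pics/s11c.png',cv2.resize(d['frame'][y-40:y+40,x-60:x+60],None,fx=6,fy=6,interpolation=cv2.INTER_CUBIC)[:,:,::-1])
E
```

```text
time_s: 26.3
ee_pos: [0.5027, 0.3583, 0.2115]
tcp_rot: [-3.11, -0.44, -0.0]
wrist_force: [-0.8, 0.2, -2.2]
width: 0.219
grasp_force: 81.7
time_s: 26.5
ee_pos: [0.5027, 0.3584, 0.2114]
tcp_rot: [-3.111, -0.44, -0.0]
wrist_force: [-3.9, -1.7, 7.6]
width: 0.22
grasp_force: 82.9
time_s: 27.0
ee_pos: [0.5027, 0.3583, 0.2108]
tcp_rot: [-3.111, -0.44, -0.0]
wrist_force: [-0.0, -0.4, -0.2]
width: 0.999
grasp_force: 0.0
time_s: 27.8
ee_pos: [0.5555, 0.174, 0.361]
tcp_rot: [-3.11, -0.441, -0.001]
wrist_force: [1.0, -0.8, 0.7]
width: 1.001
grasp_force: 0.0
grasp pt [555.5 174.  206.3] yaw -73.9 w 1.001 F [ 1.  -0.8  0.7] g 0.0 t 27.8
```

View pics/s11c.png

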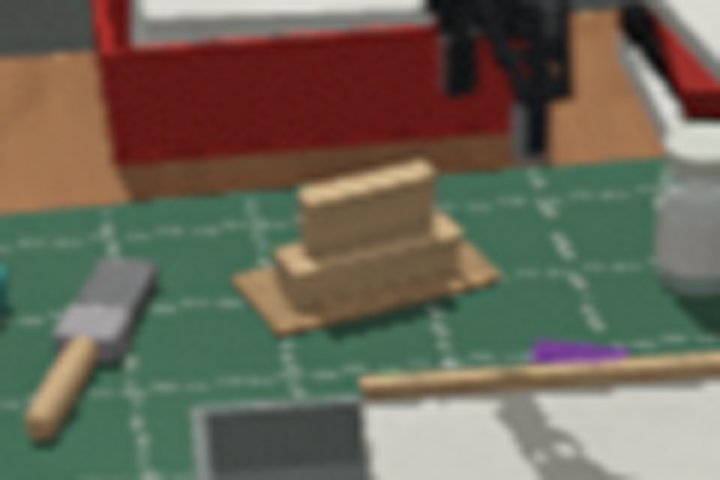

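The block now stands flat on the pad at (370,240). I move towards the faders and check its centring from the top camera.

```bash
python3 -c "
from h import *
go(*c2w(-32,46.5),200,4.2)"; python3 -m inch '[0,5,0,0,0,-8,-1, 0,15,0,0,0,-16,-1, 0,25,0,0,0,-25,-1, 0,32,0,0,0,-35,-1, 0,32,0,0,0,-45,-1, 0,32,0,0,0,-55,-1, 0,32,0,0,0,-60,-1, 0,32,0,0,0,-60,-1]'; python3 - <<'E'
from h import *
gp();go(*c2w(-32,46.5),160,4.2)
d=snap('top','t12.png'); chips(d); C=cloud(d)*1000; Z=C[...,2]; hsv=cv2.cvtColor(d['frame'],cv2.COLOR_RGB2HSV)
roi=np.zeros((400,640),bool); roi[140:220,165:228]=1
def rect(m,z,n):
    cs,_=cv2.findContours((m&roi).astype(np.uint8),cv2.RETR_EXTERNAL,cv2.CHAIN_APPROX_NONE);c=max(cs,key=cv2.contourArea)
    print(n,[np.round(q,1) for q in cv2.minAreaRect(np.array([ray(d,a,b,z)[:2]*1000 for a,b in c[:,0]],np.float32))])
rect((hsv[...,1]>90)&(hsv[...,0]<25),.006,'pad'); rect((Z>66)&(Z<90),.076,'rib'); rect((Z>24)&(Z<90),.032,'sole')
E
```

```text
shift cm [-15.1   46.29   0.72] turn [ 1.200e-01  7.000e-02 -7.827e+01] q6 1.51 t 27.85
time_s: 28.65
ee_pos: [0.6445, -0.1354, 0.3604]
tcp_rot: [2.471, 1.938, -0.0]
wrist_force: [0.5, 0.1, 0.0]
width: 1.0
grasp_force: 0.0
grasp pt [ 644.5 -135.5  205.7] yaw -13.8 w 1.0 F [0.5 0.1 0. ] g 0.0 t 28.65
shift cm [-20.28  -5.87   4.58] turn [  0.02   0.04 -17.99] q6 -0.04 t 28.65
chip px [334 215] z 13.0 x -61.0 -30.0 y -9.0 32.0
chip px [309 211] z 14.0 x -52.0 -27.0 y 49.0 109.0
chip px [323 203] z 30.0 x -26.0 -3.0 y -10.0 95.0
pad [array([502.9, 358.5]), array([160.2,  80.3]), np.float64(16.3)]
rib [array([502.9, 356.9]), array([90.3, 22.3]), np.float64(16.2)]
sole [array([502.1, 360.6]), array([120.5,  43.1]), np.float64(16.7)]
```

The block is centred on the pad to about 1–2 mm, at the same angle. Now both faders go off.

```bash
python3 -m inch '[-5,-2,0,0,0,-8,-1, -10,-4,0,0,0,-16,-1, -15,-5.9,0,0,0,-18,-1, -20.3,-5.9,2,0,0,-18,-1, -20.3,-5.9,4.5,0,0,-18,-1, -20.3,-5.9,4.5,0,0,-18,-1, -20.3,-5.9,4.5,0,0,-18,-1]'; python3 -c "
from h import *
gp();go(*c2w(-32,46.8),66,4.2)"
```

```text
time_s: 29.4
ee_pos: [0.5383, -0.314, 0.3159]
tcp_rot: [-2.141, -2.298, -0.0]
wrist_force: [-0.4, 0.6, 1.4]
width: 1.001
grasp_force: 0.0
grasp pt [ 538.2 -313.9  161.2] yaw 4.1 w 1.001 F [-0.4  0.6  1.4] g 0.0 t 29.4
shift cm [-0.45  0.08  9.52] turn [-0.03 -0.04 -0.14] q6 -0.67 t 29.4
```

```bash
python3 -m inch '[-0.4,0,2,0,0,0,-1, -0.4,0,5,0,0,0,-1, -0.4,0,5,0,0,0,-1, -0.4,0,5,0,0,0,-1]'; python3 -c "
from h import *
gp();go(*c2w(-32,46.8),66,4.2)"
```

```text
time_s: 29.8
ee_pos: [0.5392, -0.3177, 0.2672]
tcp_rot: [2.139, 2.3, 0.0]
wrist_force: [1.1, -0.2, 0.9]
width: 1.001
grasp_force: 0.0
grasp pt [ 539.3 -317.7  112.5] yaw 4.2 w 1.001 F [ 1.1 -0.2  0.9] g 0.0 t 29.8
shift cm [-0.07  0.02  4.65] turn [ 0.04  0.02 -0.03] q6 -0.68 t 29.8
```

```bash
python3 -m inch '[0,0,2,0,0,0,-1, 0,0,4.6,0,0,0,-1, 0,0,4.6,0,0,0,-1, 0,0,4.6,0,0,0,0.2, 0,0,4.6,0,0,0,1, 0,0,4.6,0,0,0,1, 0,0,4.6,0,0,0,1, 0,0,4.6,0,0,0,1]' 25; python3 -m inch '[0,0,0,0,0,0,1, 0,-1.5,0,0,0,0,1, 0,-3,0,0,0,0,1, 0,-4.5,0,0,0,0,1, 0,-6,0,0,0,0,1, 0,-7.5,0,0,0,0,1, 0,-9,0,0,0,0,1, 0,-10,0,0,0,0,1]';python3 -m inch '[0,-0.3,0,0,0,0,1, 0,-0.6,0,0,0,0,1, 0,-0.6,0,0,0,0,1]';python3 -c "
from h import *
print(w2c(gp()))"
```

```text
time_s: 30.6
ee_pos: [0.5386, -0.3187, 0.2207]
tcp_rot: [2.14, 2.299, 0.0]
wrist_force: [-1.0, 1.2, 5.1]
width: 0.25
grasp_force: 30.0
time_s: 31.4
ee_pos: [0.4383, -0.326, 0.2206]
tcp_rot: [2.14, 2.298, 0.0]
wrist_force: [1.4, 0.8, 4.3]
width: 0.25
grasp_force: 30.1
time_s: 31.7
ee_pos: [0.4333, -0.3263, 0.2207]
tcp_rot: [2.139, 2.297, 0.002]
wrist_force: [7.4, 1.7, 2.8]
width: 0.255
grasp_force: 29.8
grasp pt [ 433.9 -326.5   66. ] yaw 4.1 w 0.255 F [7.4 1.7 2.8] g 29.750964045524597 t 31.7
[-31.61194499 -59.08956752]
```

Fader1 is against its stop. I release it and go to fader2.

```bash
python3 -m inch '[0,-0.05,0,0,0,0,1, 0,-0.05,0,0,0,0,0.1, 0,-0.05,0,0,0,0,-1, 0,-0.05,0,0,0,0,-1, 0,-0.05,0,0,0,0,-1, 0,0,-2,0,0,0,-1, 0,0,-5,0,0,0,-1, 0,0,-5,0,0,0,-1]'; python3 -c "
from h import *
gp();go(*c2w(32,15.2),112,4.2)"
```

```text
time_s: 32.5
ee_pos: [0.4333, -0.3268, 0.2729]
tcp_rot: [2.137, 2.296, 0.0]
wrist_force: [0.3, 0.6, -0.2]
width: 1.001
grasp_force: 0.0
grasp pt [ 433.8 -327.3  118.2] yaw 4.1 w 1.001 F [ 0.3  0.6 -0.2] g 0.0 t 32.5
shift cm [-6.32  7.5   0.67] turn [ 0.2   0.21 -0.1 ] q6 -0.8 t 32.5
```

```bash
python3 -m inch '[-3,4,0,0,0,0,-1, -6.3,7.5,0,0,0,0,-1, -6.3,7.5,0,0,0,0,-1, -6.3,7.5,0,0,0,0,-1, -6.3,7.5,0,0,0,0,-1]'; python3 -c "
from h import *
gp();go(*c2w(32,15.2),66,4.2)"
```

```text
time_s: 33.0
ee_pos: [0.5112, -0.3831, 0.269]
tcp_rot: [-2.139, -2.298, 0.0]
wrist_force: [-0.9, -1.0, -0.2]
width: 0.999
grasp_force: 0.0
grasp pt [ 511.  -382.9  114.3] yaw 4.1 w 0.999 F [-0.9 -1.  -0.2] g 0.0 t 33.0
shift cm [-0.16  0.13  4.83] turn [-0.08 -0.08 -0.1 ] q6 -0.79 t 33.0
```

```bash
python3 -m inch '[-0.1,0.1,2,0,0,0,-1, -0.1,0.1,4.8,0,0,0,-1, -0.1,0.1,4.8,0,0,0,-1, -0.1,0.1,4.8,0,0,0,0.2, -0.1,0.1,4.8,0,0,0,1, -0.1,0.1,4.8,0,0,0,1, -0.1,0.1,4.8,0,0,0,1, -0.1,0.1,4.8,0,0,0,1]' 25; python3 -m inch '[0,0,0,0,0,0,1, 0,-1.5,0,0,0,0,1, 0,-3,0,0,0,0,1, 0,-4.5,0,0,0,0,1, 0,-6,0,0,0,0,1, 0,-7.2,0,0,0,0,1, 0,-7.2,0,0,0,0,1]';python3 -m inch '[0,-0.15,0,0,0,0,1, 0,-0.3,0,0,0,0,1, 0,-0.3,0,0,0,0,1]';python3 -c "
from h import *
print(w2c(gp()))"
```

```text
time_s: 33.8
ee_pos: [0.5131, -0.3846, 0.2226]
tcp_rot: [2.14, 2.299, 0.0]
wrist_force: [-1.8, 0.9, 4.7]
width: 0.26
grasp_force: 29.7
time_s: 34.5
ee_pos: [0.4403, -0.39, 0.2226]
tcp_rot: [2.141, 2.298, -0.0]
wrist_force: [-1.3, 0.7, 6.0]
width: 0.249
grasp_force: 29.8
time_s: 34.8
ee_pos: [0.4385, -0.3901, 0.2226]
tcp_rot: [2.139, 2.298, 0.0]
wrist_force: [0.3, 0.6, 6.4]
width: 0.254
grasp_force: 29.9
grasp pt [ 438.7 -390.2   67.9] yaw 4.1 w 0.254 F [0.3 0.6 6.4] g 29.865347743034363 t 34.8
[ 32.28497495 -58.91476681]
```

```bash
python3 -m inch '[0,-0.1,0,0,0,0,1, 0,-0.15,0,0,0,0,1, 0,-0.15,0,0,0,0,1]';python3 -c "
from h import *
print(w2c(gp()))"
```

```text
time_s: 35.1
ee_pos: [0.4379, -0.39, 0.2226]
tcp_rot: [2.138, 2.297, 0.002]
wrist_force: [10.1, 3.1, 1.2]
width: 0.252
grasp_force: 29.3
grasp pt [ 438.5 -390.2   67.9] yaw 4.1 w 0.252 F [10.1  3.1  1.2] g 29.32621121406555 t 35.1
[ 32.27670237 -59.13351713]
```

Fader2 is against its stop (10 N). I release it, retreat and do a final check.

```bash
python3 -m inch '[0,0,0,0,0,0,0.1, 0,0,0,0,0,0,-1, 0,0,0,0,0,0,-1, 0,0,0,0,0,0,-1, 0,0,-3,0,0,0,-1, 0,0,-10,0,0,0,-1, 0,-8,-14,0,0,0,-1, 0,-8,-14,0,0,0,-1]'; python3 -m inch '[-4,-8,0,0,0,0,-1, -4,-8,0,0,0,0,-1, -4,-8,0,0,0,0,-1, -4,-8,0,0,0,0,-1, -4,-8,0,0,0,0,-1]'; python3 - <<'E'
from h import *
d=snap('side','s20.png'); chips(d); C=cloud(d)*1000; q=(C[...,:2]-CO); X=q@CX; Y=q@CY; Z=C[...,2]
for x0 in(-32,32):
    m=(abs(X-x0)<18)&(abs(Y)<80)&(Z>58)&(Z<95); print(m.sum(),np.percentile(Y[m],[3,97]) if m.any() else 0)
cv2.imwrite('pics/s20c.png',cv2.resize(d['frame'][130:330,200:500],None,fx=2.6,fy=2.6,interpolation=cv2.INTER_CUBIC)[:,:,::-1])
E
```

```text
time_s: 35.9
ee_pos: [0.3562, -0.3955, 0.3631]
tcp_rot: [2.138, 2.301, -0.0]
wrist_force: [0.2, -1.1, 0.4]
width: 0.998
grasp_force: 0.0
time_s: 36.4
ee_pos: [0.2806, -0.441, 0.3617]
tcp_rot: [-2.14, -2.3, -0.0]
wrist_force: [0.8, 0.6, 0.5]
width: 1.001
grasp_force: 0.0
chip px [303 230] z 21.0 x -59.0 -20.0 y -120.0 18.0
chip px [301 209] z 15.0 x -50.0 -26.0 y 42.0 104.0
chip px [309 212] z 31.0 x -24.0 -3.0 y -32.0 95.0
98 [-69.31604028 -49.58556751]
112 [-69.43233309 -49.50005467]
```

View pics/s20c.png

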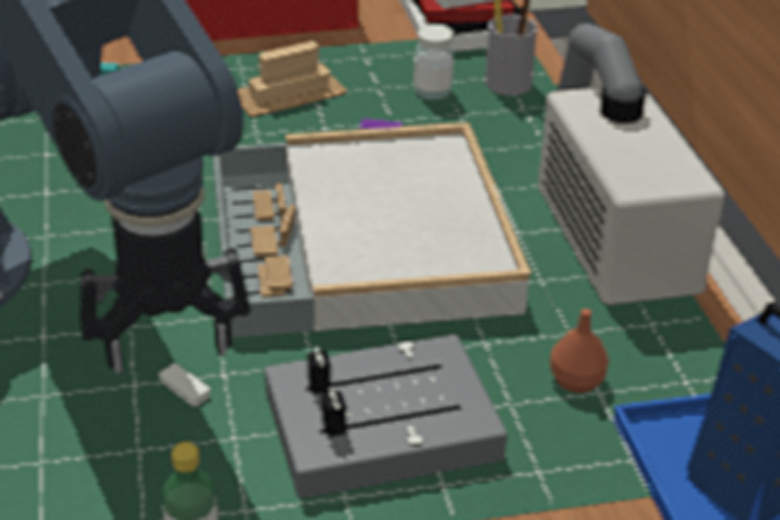

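The final view shows the board empty, the chips in the trough at (270,240), the block on its pad at (290,80), and both faders at their off ends at (318,372) and (333,412). The bystanders are where they were.

```bash
python3 -c "
from bench import close_job; print(close_job())"
```

```text
the job is handed in; nothing more can be done
None
```

The job is handed in, after about 36 s of robot time: both faders were set to within about 1 mm of their pointers, all six chips were swept into the trough, the block was set back flat and centred to about 2 mm on its pad, and both faders were then slid fully off; no verdict was returned.

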